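# Pump down the marinating box and hold the vacuum gauge on its test spot

## Task

Evacuate the vacuum marinating box by pumping its red-handled lever three full strokes, pressing it all the way down and letting it come all the way back up each time. Then take the yellow hand gauge out of its stand and hold its sprung foot on the black test spot inside the orange ring, square to the sloping face, pressing lightly so that the foot is pushed in about halfway. Finish still holding the gauge there, and leave the timer, tin, jar and mug where they are.

Things in the scene. Friction and masses are not known exactly. Their poses are not given: they have to be found in the camera images.
- vacuum_box: vacuum marinating box, fixed to the worktop: grey tub with white lid, 156 (x) x 256 (y) mm, lid top 84 mm above the worktop. Origin at the centre of its underside; x points from its front (robot side, steel clips) to its rear, y to its left, z up. The pump lever is on the left half, the sloping grey test block on the right half
- lever (a joint): pump lever angle: 0 = up at rest (arm raised 0.5 rad above level), 0.5 = fully down (arm level, against its stop). Its hinge is parallel to the box's y axis, at (55, 70, 115) mm in the box frame; the arm reaches from there to the front (-x). A spring returns it to 0 by itself; pressing at the pad takes 4 to 8 N
- lever_pad (a point): middle of the upper face of the red handle pad (62 long x 30 wide x 14 thick mm), 130 mm from the hinge and 7 mm above the arm's centre line; in the box frame at about (-56, 70, 183) mm when up and (-75, 70, 122) mm when fully down. Press from above with shut fingers; below it the lid is 84 mm high
- test_block: grey sloping block on the box's right half, 70x70 mm face with a black test spot of 28 mm diameter inside an orange ring of 42 mm outer diameter. Origin at the centre of the spot, on the face, at (-15, -70, 125) mm in the box frame; z = outward normal of the face, leaning 0.436 rad (25 degrees) from vertical towards the box's front; y along the box's y. Rigid
- gauge: yellow hand gauge, loose, about 0.14 kg, standing upright in its stand. Square grip body 28x28 mm, from 30 to 115 mm above the origin; a round dial (36 mm diameter, standing 8 mm proud) on its -x face at 88 mm. Origin at the tip of the foot (when not pushed in); z along the gauge from foot to top. Grip it across its y faces, 80 to 95 mm above the origin; the faces are free above the stand
- foot (a joint): how far the gauge's sprung foot is pushed into the grip body, m: 0 = out, 0.012 = bottomed; spring 0.5 N preload plus 0.5 N per mm, so halfway (6 mm) is about 3.5 N
- gauge_tip (a point): centre of the underside of the gauge's black rubber foot (14 mm diameter), on the gauge axis; moves with the foot
- gauge_stand: stand fixed to the worktop: dark base 80x80x6 mm with a grey square socket of 44 mm outside, 32 mm inside, top at 60 mm. Origin at the centre of its underside. The gauge's body rests on ledges 41 mm above the worktop and enters the socket by 19 mm, its tip 11 mm above the worktop; gauge and stand have the same axes. Lift straight up by more than 50 mm to clear
- egg_timer: bystander: white wind-up kitchen timer, 69 mm across, 56 high (mm); origin at its underside; leave it alone
- fish_tin: bystander: flat oval-cornered fish tin, 63x105x23 (mm); origin at its underside; leave it alone
- blue_jar: bystander: small light-blue glazed jar, 67 mm across, 82 high (mm); origin at its underside; leave it alone
- mug_blue: bystander: light-blue mug, 90x122x105 (mm); origin at its underside; leave it alone
Not all that is in view belongs to the job. Of the things shaped like the gauge, the yellow one is meant.

How it is judged (in metres and radians):
On the way, in this order (a step that is already met when the one before it is completed fails the run):
1. the lever is pressed fully down (first stroke) (value of joint lever above 0.44 rad), for 0.05 s.
2. the lever is fully back up (first stroke) (value of joint lever below 0.06 rad), for 0.05 s.
3. the lever is pressed fully down (second stroke) (value of joint lever above 0.44 rad), for 0.05 s.
4. the lever is fully back up (second stroke) (value of joint lever below 0.06 rad), for 0.05 s.
5. the lever is pressed fully down (third stroke) (value of joint lever above 0.44 rad), for 0.05 s.
6. the lever is fully back up (third stroke) (value of joint lever below 0.06 rad), for 0.05 s.
7. after that, the gauge is lifted out of its stand (z of gauge in the frame of gauge_stand above 0.06 m and contact force between gauge and gauge_stand below 0.05 N), for 0.1 s.
At the end, for the whole second after the job is handed in: The gauge is held still in the fingers, clear of its stand: foot within 7 mm of the spot's centre (along x and y of the face), axis within 0.14 rad of the face normal, foot pushed in 2 to 10 mm (1 to 6.5 N); the lever is back up (below 0.06 rad) (x of gauge_tip in the frame of test_block between -0.007 and 0.007 m and y of gauge_tip in the frame of test_block between -0.007 and 0.007 m and z of gauge_tip in the frame of test_block between -0.003 and 0.003 m and angle between the z axis of gauge and the z axis of test_block, either way round below 0.14 rad and value of joint foot between 0.002 and 0.01 m and contact force between gauge and test_block between 1 and 6.5 N and contact force between the fingers and gauge above 3 N and contact force between gauge and gauge_stand below 0.05 N and linear speed of gauge below 0.02 m/s and value of joint lever below 0.06 rad); the arm keeps its last pose, push and grip.
It fails at once if the gauge is pressed hard on the box (over 12 N) (contact force between gauge and vacuum_box above 12 N).
It fails at once if the timer, tin, jar or mug is moved by more than 3 cm (distance of any of egg_timer, fish_tin, blue_jar, mug_blue from where it was at the start of the episode above 0.03 m).
It also fails if it takes over 61 s, if anything falls off the work surface, if the arm or the gripper's body presses on something with over 40 N, if the wrist force passes 120 N, or if a joint passes its speed limit or range.

## Robot

A 6-joint arm with a two-finger parallel gripper is mounted at the origin on a cart in front of the work surface, level with it; the furniture and walls round the work are solid. World frame = base frame: x ahead of the robot, y to its left, z up, the work surface at z = 0. Lengths are in mm, angles in rad, forces in N, time in s.
With the tool pointing down it reaches from about 350 to 775 mm from the base axis. Payload 7.3 kg.
Tool frame: the origin (TCP) lies at the very end of the fingers, on their centre line; the grasp point (between the pads) lies 19 mm behind it; z points along the fingers, y is the line along which they close (so a half turn about z gives the same grasp; the last joint's range is limited). The gripper opens to 92 mm and grips with 3 to 60 N. Pads are 19 mm wide; open, the fingers measure 130 mm over their backs; the gripper's body (75 mm by 190 mm) begins 47 mm behind the grasp point.
Start: joints at [-1.371, 0.342, 1.524, -0, 1.275, -0.146], TCP at [177.971, -493.934, 226.741] pointing down, gripper open.
Joint ranges: [-2.53, 2.53], [-0.77, 2.02], [0.04, 2.7], [-1, 4.14], [0.28, 2.66], [-3.11, 3.11]. Speed limits (rad/s): [2.57, 2.57, 3.14, 3.14, 3.14, 3.14].

## Interface

Orientations are given as [roll, pitch, yaw] about the fixed x, y, z axes, in that order (R = Rz(yaw) Ry(pitch) Rx(roll)).
In Python, from plant import get_obs, vision, workorder gives the robot as it stands.
- The arm moves only by the shell command python3 -m pendant 'ROWS' [OPENING]. ROWS is a JSON object of lists of equal length, an entry for each row: "dp": the shift along the tool's x, y, z in m, a list of three; "rotation": the turn, a rotation vector about the tool's x, y, z in rad, a list of three. A call has 1 to 8 rows; each row is the pose to reach, as a shift and turn from the pose commanded when the call began, along the tool's axes at that moment; what a row does not reach only later rows make up. A row lasts 1/8 s, in which the tool goes at most 62.5 mm and 10.7 degrees, less where a joint would pass 70% of its speed; a pose out of reach is approached as far as the arm can. A call with a gripper value outside its range is refused whole. OPENING is the finger opening in m, from 0 to 0.0918, set as the call begins (- or left out, the last holds). The fingers move at their own pace and stop on an object; the grip force is fixed at half the most. Time passes only in rows, so rows that repeat a pose let the fingers close. It gives the time, the measured TCP pose, the force, the opening and the grip force at its end, in the units of the state.
- get_obs(): the state, without advancing time (a new reading comes with each control period).
- vision.capture(name): name is "scene" or "top" or "wrist"; returns a dict with "pixels" (384x512x3 uint8, red, green, blue), "vfov" (degrees; the focal length in pixels is half the picture's height over the tangent of half this angle, whatever the lens; pixels are square), "cx", "cy" (the principal point, pixels), "pose" (4x4, takes a point from camera to world coordinates); the wrist camera has in their place "T_tool_cam" (4x4, takes a point from camera to tool coordinates, whose origin is the TCP and whose axes are the flange's). Camera axes: x right, y up, looking along -z (the intrinsics and any distortion apply to the point x, -y, -z); pixel columns grow to the right and rows downward; lengths in mm; the calibration is good to about 2 mm. A picture is of the moment at which its call begins: read the wrist's pose just before it. There is no depth.
- workorder.close_job(): hands the job in; it is judged then, once.
The state is a dict: "time": time; "joint_positions": joint angles; "dq": joint speeds; "tau": joint torques, N m; "tool_pos": TCP position; "tcp_rot": TCP orientation; "contact_force": force on the tool from outside, world axes, zero at the start; "moment": the same for the moment, N m; "grip_width": finger opening in mm; "finger_force": force on a finger pad.
Only numpy, scipy, OpenCV 4.12 (cv2) and the standard library are available. Lean on these libraries where they do the work, as an engineer would, in place of code of your own. Each camera call takes 0.05 s, during which the arm holds its last target. There are 200 camera calls.

## Working session

There is one attempt and no reset: what is moved stays moved. The work goes in short steps, Python scripts to look and compute and a shell command to move; the robot and the scene stay as the last step left them, time stands still between calls to the robot, and variables do not carry over. Pictures are saved under pics/ and viewed, at most 10 in all, crops included, and the job is handed in when it is done.

```bash
mkdir -p pics
python3 - <<'E'
from plant import get_obs, vision
import cv2,pickle
print(get_obs())
d={}
for n in("scene","top","wrist"):
    c=vision.capture(n);d[n]=c
    print(n,{k:v for k,v in c.items() if k!="pixels"})
    cv2.imwrite(f"pics/{n}0.png",c["pixels"][:,:,::-1])
pickle.dump(d,open("c0.pkl","wb"))
E
```

```text
{'time': 0.0, 'joint_positions': array([-1.37098294e+00,  3.42738513e-01,  1.52504343e+00,  2.81827854e-05,
        1.27541165e+00, -1.46001482e-01]), 'dq': array([-0.00221321,  0.00171417, -0.00078794,  0.00057167,  0.00175086,
       -0.00116277]), 'tau': array([-2.46486015e-03, -4.31256795e+01, -2.44222176e+01,  7.16584828e-02,
        5.60771464e-02, -1.44944620e-04]), 'tool_pos': array([ 177.8993466 , -493.49076342,  226.02756233]), 'tcp_rot': array([-3.14001266e+00, -2.59572857e-04,  3.45806435e-01]), 'contact_force': array([0.40034673, 0.48349679, 0.90958381]), 'moment': array([-0.01997618, -0.07835873,  0.0156947 ]), 'finger_force': 0.0, 'grip_width': 91.64211557614912}
scene {'vfov': 54.84343801789512, 'cx': 260.6864236287414, 'cy': 192.88551189656678, 'pose': array([[-4.46136659e-01,  3.58976565e-01, -8.19815777e-01,
        -5.86163007e+02],
       [-8.94850834e-01, -1.93547154e-01,  4.02220691e-01,
         3.55672100e+02],
       [-1.42852086e-02,  9.13058226e-01,  4.07578959e-01,
         6.86199679e+02],
       [ 0.00000000e+00,  0.00000000e+00,  0.00000000e+00,
      
[... 195 characters left out ...]
],
       [-9.44175683e-01,  2.66224773e-01, -1.94053212e-01,
        -5.00470820e+02],
       [ 1.01709299e-02,  6.12310663e-01,  7.90551835e-01,
         1.44836517e+03],
       [ 0.00000000e+00,  0.00000000e+00,  0.00000000e+00,
         1.00000000e+00]])}
wrist {'vfov': 71.02054517826241, 'cx': 258.2719861894803, 'cy': 190.37405109918373, 'T_tool_cam': array([[-8.11690674e-05,  9.50916000e-01,  3.09449114e-01,
         8.50686903e+01],
       [ 9.99999985e-01,  1.24198191e-04, -1.19350741e-04,
         1.35100716e+00],
       [-1.51925549e-04,  3.09449100e-01, -9.50915996e-01,
        -1.57735114e+02],
       [ 0.00000000e+00,  0.00000000e+00,  0.00000000e+00,
         1.00000000e+00]])}
```

View pics/scene0.png

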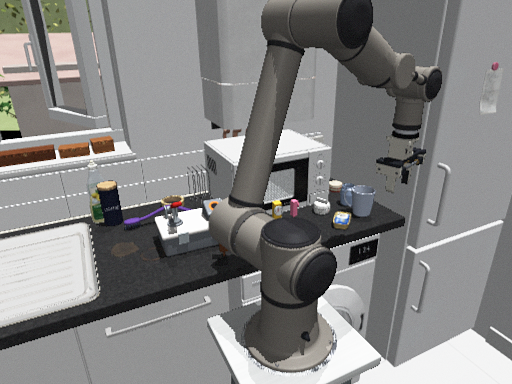

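View pics/top0.png

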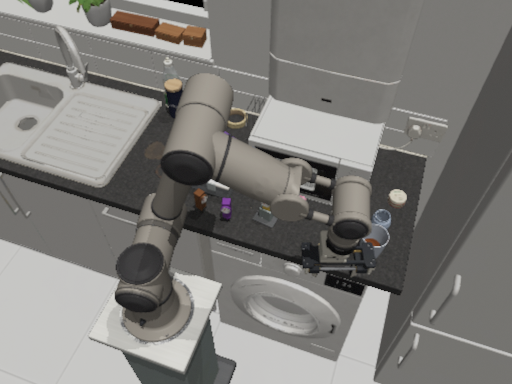

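The scene view shows the box around (190,225), a yellow gauge near (277,208), and mug, tin and timer at right. In the top view the arm hides most of it. I'll enlarge both.

Run:
```python
import cv2,numpy as np
a=cv2.imread("pics/scene0.png")[175:260,110:380]
b=cv2.imread("pics/top0.png")[90:270,140:420]
a=cv2.resize(a,None,fx=2.9,fy=2.9,interpolation=cv2.INTER_CUBIC)
b=cv2.resize(b,None,fx=1.8,fy=1.8,interpolation=cv2.INTER_CUBIC)
o=np.zeros((a.shape[0]+b.shape[0]+4,800,3),np.uint8);o[:a.shape[0],:a.shape[1]]=a;o[a.shape[0]+4:,:b.shape[1]]=b
cv2.imwrite("pics/crop0.png",o);print(o.shape,a.shape)
```

```text
(574, 800, 3) (246, 783, 3)
```

View pics/crop0.png

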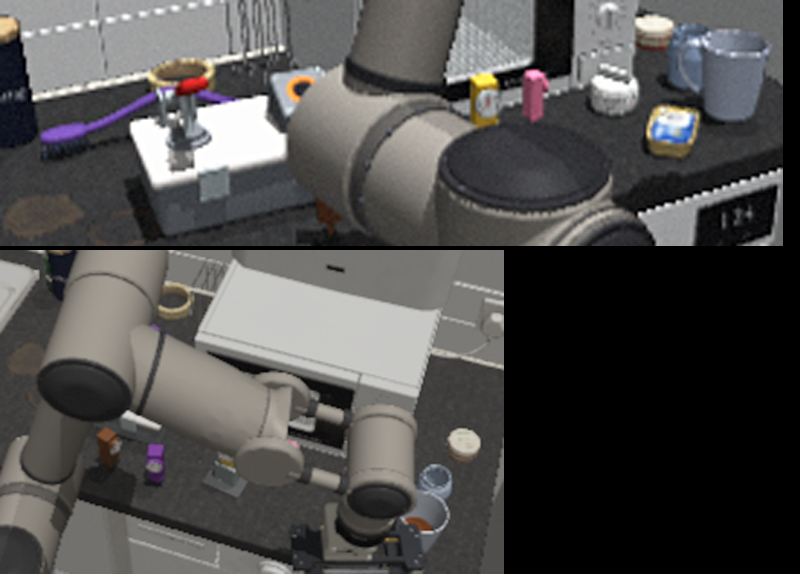

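The scene crop (x2.9) shows the red lever pad at about (192,86), the lid corners, the orange ring at (300,88), and the yellow gauge at (484,100) with its dial facing the robot. Timer, tin, jar and mug are on the right. In the top crop the yellow gauge's stand is at (226,480), with brown, purple and pink decoys nearby.

```bash
cat > h.py <<'E'
import numpy as np,cv2,pickle
from scipy.spatial.transform import Rotation as R
def ray(c,u,v,T=None):
    T=c["pose"] if T is None else T
    f=192/np.tan(np.radians(c["vfov"])/2)
    d=T[:3,:3]@np.array([(u-c["cx"])/f,-(v-c["cy"])/f,-1.]);return T[:3,3],d/np.linalg.norm(d)
def onz(c,u,v,z,T=None):
    o,d=ray(c,u,v,T);return o+d*(z-o[2])/d[2]
def proj(c,p,T=None):
    T=c["pose"] if T is None else T
    f=192/np.tan(np.radians(c["vfov"])/2)
    q=(np.asarray(p)-T[:3,3])@T[:3,:3];return np.array([c["cx"]-f*q[...,0]/q[...,2],c["cy"]+f*q[...,1]/q[...,2]]).T
def wT(c,o):
    T=np.eye(4);T[:3,:3]=R.from_euler("xyz",o["tcp_rot"]).as_matrix();T[:3,3]=o["tool_pos"];return T@c["T_tool_cam"]
E
python3 - <<'E'
from h import *
d=pickle.load(open("c0.pkl","rb"));s=d["scene"];t=d["top"]
S=lambda x,y,z:onz(s,110+x/2.9,175+y/2.9,z).round()
print("pad",S(192,86,183)); print("lid",S(132,120,84),S(152,182,84),S(270,98,84))
print("ring",S(300,88,125)); print("gauge top",S(484,76,126),"sock",S(486,123,60))
print("timer",S(614,110,0),"tin",S(672,150,0),"mug",S(735,112,0))
B=lambda x,y,z:onz(t,140+x/1.8,90+(y-250)/1.8,z).round()
print("stand front corner",B(245,495,6),B(203,484,6),"top",B(228,458,115))
E
```

```text
pad [471. 133. 183.]
lid [619. 179.  84.] [461. 191.  84.] [597.  11.  84.]
ring [526.  -6. 125.]
gauge top [ 449. -215.  126.] sock [ 450. -219.   60.]
timer [ 499. -450.    0.] tin [ 371. -450.    0.] mug [ 416. -593.    0.]
stand front corner [ 413. -260.    6.] [ 410. -174.    6.] top [ 412. -223.  115.]
```

```bash
python3 -m pendant '{"dp":[[0.04,-0.02,-0.04],[0.09,-0.05,-0.07],[0.14,-0.08,-0.1],[0.19,-0.11,-0.123],[0.24,-0.14,-0.123],[0.29,-0.165,-0.123],[0.324,-0.185,-0.123],[0.324,-0.185,-0.123]],"rotation":[[0,0,0.05],[0,0,0.1],[0,0,0.16],[0,0,0.22],[0,0,0.28],[0,0,0.346],[0,0,0.346],[0,0,0.346]]}' 0
python3 - <<'E'
from h import *
from plant import get_obs,vision
o=get_obs();c=vision.capture("wrist");print(o["tool_pos"],o["tcp_rot"],o["time"])
pickle.dump((o,c),open("w1.pkl","wb"))
cv2.imwrite("pics/w1.png",c["pixels"][:,:,::-1])
E
```

```text
time: 1.15
tool_pos: [421.2, -208.1, 349.4]
tcp_rot: [-3.141, 0.0, 0.004]
contact_force: [-0.8, -0.6, 0.2]
grip_width: 16.2
finger_force: 0.0
[ 421.16018671 -208.05381083  349.40537614] [-3.14092818e+00  3.37808081e-04  4.14670180e-03] 1.15
```

View pics/w1.png

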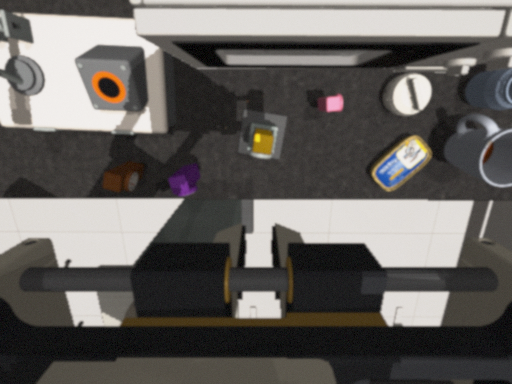

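From above: the box is at left with the ring at (109,88), the yellow gauge in its stand at (263,138), brown and purple decoys in front, and the tin at (402,162). I'll enlarge the box and stand.

Run:
```python
import cv2,numpy as np
a=cv2.imread("pics/w1.png")
r=lambda i,k:cv2.resize(i,None,fx=k,fy=k,interpolation=cv2.INTER_CUBIC)
o=np.zeros((560,800,3),np.uint8)
o[:, :460]=r(a[5:145,60:175],4); x=r(a[100:170,230:294],5); o[:350,470:790]=x
cv2.imwrite("pics/crop1.png",o)
```

```text
(no output)
```

View pics/crop1.png

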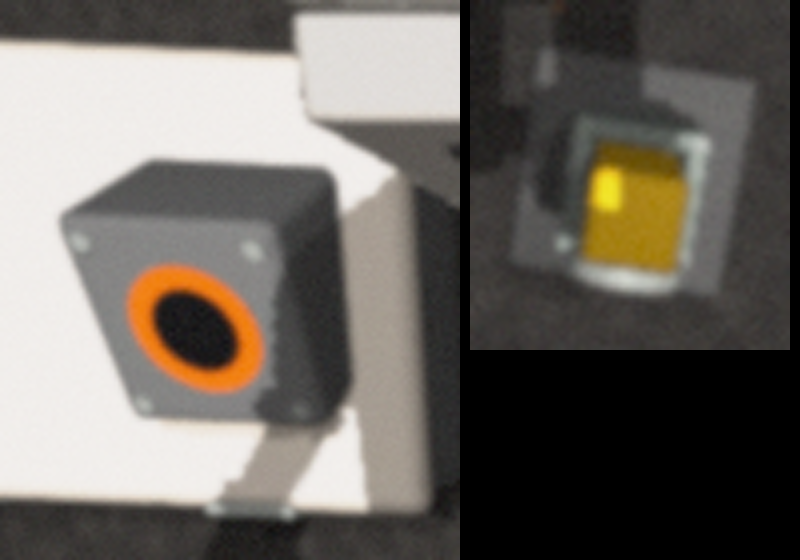

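The crop shows the stand base corners at about (755,80), (718,297), (515,263) and (545,50), and the gauge top at (637,217). The black spot centre is (197,330) and the lid's right-front corner is (430,512).

Run:
```python
from h import *
o,c=pickle.load(open("w1.pkl","rb"));T=wT(c,o);print("cam",T[:3,3].round())
G=lambda x,y,z:onz(c,230+(x-470)/5,100+y/5,z,T)
K=np.array([G(*p,6) for p in[(755,80),(718,297),(515,263),(545,50)]]);print("base",K.round(),K.mean(0).round(1))
for a,b in((0,1),(1,2),(2,3),(3,0)):
    e=K[b]-K[a];print(np.linalg.norm(e).round(1),np.degrees(np.arctan2(e[1],e[0])).round(1))
print("socket top",[G(x,y,60).round() for x,y in((578,122),(705,135),(690,280),(580,285))])
print("gauge top",[G(x,y,126).round() for x,y in((600,160),(688,182),(683,270),(585,262))])
B=lambda x,y,z:onz(c,60+x/4,5+y/4,z,T)
print("spot",B(197,330,125));print("lid corner",B(430,512,84).round(),"front",B(0,495,84).round(),"rear",B(0,40,84).round(),B(295,52,84).round())
print("block bolts",[B(*p).round() for p in((80,242,138),(253,250,138),(145,404,112),(302,410,112))])
print("tin",onz(c,402,162,23,T).round())
```

```text
cam [ 507. -209.  507.]
base [[ 484. -260.    6.]
 [ 405. -249.    6.]
 [ 418. -173.    6.]
 [ 494. -185.    6.]] [ 450.3 -216.8    6. ]
79.9 172.1
77.4 80.6
77.5 -9.0
76.0 -97.6
socket top [array([ 473., -198.,   60.]), array([ 469., -239.,   60.]), array([ 422., -235.,   60.]), array([ 420., -198.,   60.])]
gauge top [array([ 468., -206.,  126.]), array([ 462., -230.,  126.]), array([ 437., -229.,  126.]), array([ 439., -201.,  126.])]
spot [525.12334197 -10.5392457  125.        ]
lid corner [462. -68.  84.] front [467.  97.  84.] rear [619.  62.  84.] [616. -38.  84.]
block bolts [array([550.,  15., 138.]), array([548., -39., 138.]), array([501.,  19., 112.]), array([500., -36., 112.])]
tin [ 405. -472.   23.]
```

```bash
python3 -m pendant '{"dp":[[0,-0.05,0],[0,-0.11,0],[0,-0.17,0],[0,-0.23,0],[0.01,-0.28,0.01],[0.02,-0.308,0.02],[0.02,-0.308,0.02]],"rotation":[[0,0,0],[0,0,0],[0,0,0],[0,0,0],[0,0,0],[0,0,0],[0,0,0]]}' 0
python3 - <<'E'
from h import *
from plant import get_obs,vision
o=get_obs();c=vision.capture("wrist");print(o["tool_pos"],o["tcp_rot"],o["time"])
pickle.dump((o,c),open("w2.pkl","wb"))
T=wT(c,o);b=np.array([542.2,59,0]);M=R.from_euler("z",-.031).as_matrix()
pts={n:proj(c,b+M@np.array(p),T).round(1) for n,p in dict(pad=(-56,70,183),spot=(-15,-70,125),hinge=(55,70,115)).items()};print(pts)
i=cv2.resize(c["pixels"][:290,:,::-1],None,fx=1.56,fy=1.56,interpolation=cv2.INTER_CUBIC)
cv2.imwrite("pics/w2.png",i)
E
```

```text
time: 2.08
tool_pos: [440.0, 98.1, 328.8]
tcp_rot: [3.141, 0.002, 0.001]
contact_force: [1.2, -0.7, 0.4]
grip_width: 0.6
finger_force: 0.0
[440.0039811   98.1007141  328.75342657] [3.14112442e+00 2.07260855e-03 1.25433116e-03] 2.075
{'pad': array([228.1, 137.5]), 'spot': array([342.5, 103. ]), 'hinge': array([233.7,  39.1])}
```

View pics/w2.png

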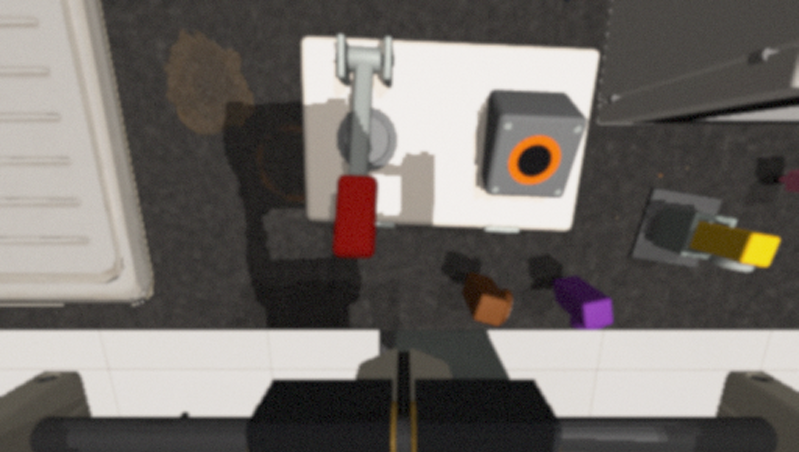

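Predicted spot and pad pixels agree with the picture (spot 343,103; pad 228,138), so the box pose is good: (542,59), yaw about -0.035. Moving above the pad and making the first stroke.

```bash
python3 -m pendant '{"dp":[[0.015,-0.015,0.04],[0.032,-0.033,0.08],[0.032,-0.033,0.124],[0.032,-0.033,0.145],[0.032,-0.033,0.17],[0.032,-0.033,0.195],[0.032,-0.033,0.208],[0.032,-0.033,0.208]],"rotation":[[0,0,0],[0,0,0],[0,0,0],[0,0,0],[0,0,0],[0,0,0],[0,0,0],[0,0,0]]}' 0
```

```text
time: 3.12
tool_pos: [471.3, 128.9, 122.4]
tcp_rot: [3.141, 0.002, -0.002]
contact_force: [-6.5, -1.0, 8.2]
grip_width: 0.1
finger_force: 3.6
```

Fully down (z 122, 8 N). Now back up, and the second stroke.

```bash
python3 -m pendant '{"dp":[[0,0,0.003],[0,0,-0.03],[0,0,-0.065],[0,0,-0.095],[0,0,-0.095],[0,0,-0.095],[0,0,-0.095]],"rotation":[[0,0,0],[0,0,0],[0,0,0],[0,0,0],[0,0,0],[0,0,0],[0,0,0]]}' 0
python3 -m pendant '{"dp":[[0,0,0.03],[0,0,0.06],[0,0,0.085],[0,0,0.098],[0,0,0.098]],"rotation":[[0,0,0],[0,0,0],[0,0,0],[0,0,0],[0,0,0]]}' 0
python3 -m pendant '{"dp":[[0,0,0],[0,0,-0.03],[0,0,-0.065],[0,0,-0.095],[0,0,-0.095],[0,0,-0.095],[0,0,-0.095]],"rotation":[[0,0,0],[0,0,0],[0,0,0],[0,0,0],[0,0,0],[0,0,0],[0,0,0]]}' 0
python3 - <<'E'
from h import *
from plant import get_obs,vision
o=get_obs();c=vision.capture("scene");print(o["tool_pos"])
cv2.imwrite("pics/s3.png",cv2.resize(c["pixels"][175:260,110:270,::-1],None,fx=4,fy=4,interpolation=cv2.INTER_CUBIC))
E
```

```text
time: 4.0
tool_pos: [471.6, 130.3, 215.6]
tcp_rot: [3.141, 0.002, -0.001]
contact_force: [-0.9, 0.2, 0.1]
grip_width: 0.7
finger_force: 0.0
time: 4.62
tool_pos: [470.2, 130.8, 121.1]
tcp_rot: [3.141, 0.003, 0.0]
contact_force: [-16.3, -2.9, 32.9]
grip_width: 0.2
finger_force: 16.5
time: 5.5
tool_pos: [471.5, 130.8, 212.3]
tcp_rot: [3.141, 0.003, -0.0]
contact_force: [0.6, 0.3, -0.1]
grip_width: 0.2
finger_force: 0.0
[471.45011097 130.7806398  212.25880669]
```

View pics/s3.png

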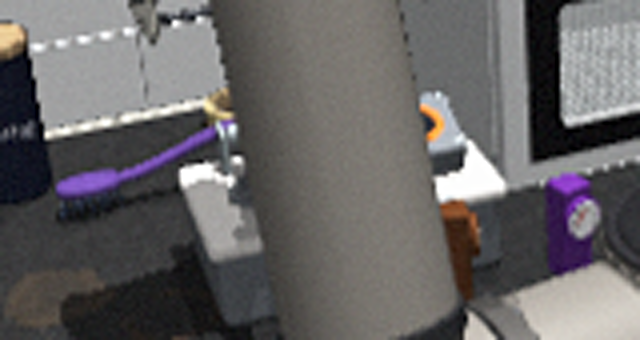

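The arm hides the lever in that view, but the force (33 N at the stop) and zero force when raised confirm stroke two. Third stroke, slightly lighter, then up.

```bash
python3 -m pendant '{"dp":[[0,0,0.03],[0,0,0.06],[0,0,0.085],[0,0,0.091],[0,0,0.091]],"rotation":[[0,0,0],[0,0,0],[0,0,0],[0,0,0],[0,0,0]]}' 0
python3 -m pendant '{"dp":[[0,0,-0.03],[0,0,-0.065],[0,0,-0.095],[0,0,-0.13],[0,0,-0.17],[0,0,-0.21],[0,0,-0.21]],"rotation":[[0,0,0],[0,0,0],[0,0,0],[0,0,0],[0,0,0],[0,0,0],[0,0,0]]}' 0
```

```text
time: 6.18
tool_pos: [470.6, 130.9, 122.6]
tcp_rot: [3.141, 0.004, 0.0]
contact_force: [-5.3, -0.8, 8.4]
grip_width: 0.7
finger_force: 3.6
time: 7.05
tool_pos: [473.4, 131.1, 335.7]
tcp_rot: [-3.141, -0.006, -0.0]
contact_force: [0.6, 0.1, -0.9]
grip_width: 0.4
finger_force: 0.0
```

Run:
```python
from h import *
from plant import get_obs
d=pickle.load(open("c0.pkl","rb"));o,w=pickle.load(open("w1.pkl","rb"));T=wT(w,o)
r=[ray(d["scene"],327,151),ray(d["top"],372.2,166.7)]
A=sum(np.eye(3)-np.outer(v,v) for _,v in r);b=sum((np.eye(3)-np.outer(v,v))@p for p,v in r)
print("mw corner",np.linalg.solve(A,b).round())
for z in(0,30,200,230,260):print(z,"w1 bottom",onz(w,300,66,z,T).round(),"top edge",onz(w,300,11,z,T).round(),onz(w,300,35,z,T).round())
print("purple,pink",onz(w,175,190,0,T).round(),onz(w,322,103,0,T).round())
print(get_obs()["joint_positions"].round(2))
```

```text
mw corner [ 596. -525.  225.]
0 w1 bottom [ 567. -280.    0.] top edge [ 649. -276.    0.] [ 614. -278.    0.]
30 w1 bottom [ 564. -276.   30.] top edge [ 641. -272.   30.] [ 608. -274.   30.]
200 w1 bottom [ 543. -252.  200.] top edge [ 593. -249.  200.] [ 572. -251.  200.]
230 w1 bottom [ 540. -248.  230.] top edge [ 584. -246.  230.] [ 566. -246.  230.]
260 w1 bottom [ 536. -244.  260.] top edge [ 576. -242.  260.] [ 559. -242.  260.]
purple,pink [342. -44.   0.] [ 507. -323.    0.]
[ 0.11  0.21  1.41 -0.    1.52  1.69]
```

Three strokes are done. Now above the gauge with open fingers, yaw -0.148 to match the stand.

```bash
python3 -m pendant '{"dp":[[0,0.05,0],[-0.005,0.11,0],[-0.01,0.17,0.01],[-0.015,0.23,0.03],[-0.02,0.28,0.05],[-0.023,0.33,0.07],[-0.023,0.348,0.09],[-0.023,0.348,0.09]],"rotation":[[0,0,0.02],[0,0,0.04],[0,0,0.06],[0,0,0.08],[0,0,0.11],[0,0,0.148],[0,0,0.148],[0,0,0.148]]}' 0.0918
python3 - <<'E'
from h import *
from plant import get_obs,vision
o=get_obs();c=vision.capture("wrist");print(o["tool_pos"],o["tcp_rot"],o["time"])
pickle.dump((o,c),open("w3.pkl","wb"))
T=wT(c,o);M=R.from_euler("z",-.148).as_matrix();b=np.array([450.3,-217,0])
print(proj(c,np.array([b+M@np.array(p) for p in((14,14,126),(14,-14,126),(-14,-14,126),(-14,14,126))]),T).round())
cv2.imwrite("pics/w3.png",cv2.resize(c["pixels"][:,:,::-1],None,fx=1.56,fy=1.56,interpolation=cv2.INTER_CUBIC))
E
```

```text
time: 8.05
tool_pos: [447.7, -217.4, 240.2]
tcp_rot: [-3.139, 0.005, -0.151]
contact_force: [0.2, 0.7, 0.7]
grip_width: 75.8
finger_force: 0.0
[ 447.67180157 -217.37525359  240.19043011] [-3.13921094  0.0050994  -0.15058237] 8.05
[[243. 172.]
 [270. 172.]
 [270. 197.]
 [244. 197.]]
```

View pics/w3.png

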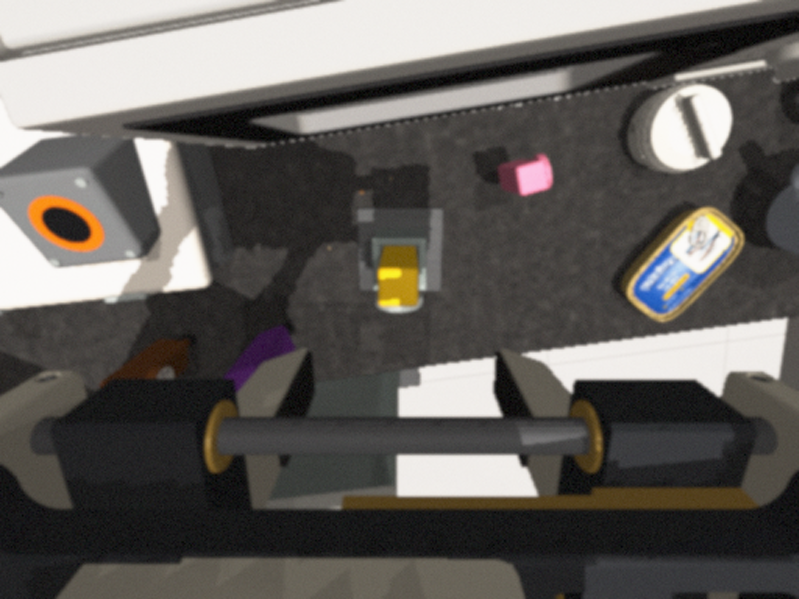

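The gauge top is at (242–269, 173–197), exactly as predicted and aligned in yaw. Descending.

```bash
python3 -m pendant '{"dp":[[0.001,0,0.03],[0.001,0,0.06],[0.002,0,0.09],[0.002,0,0.115],[0.002,0,0.14],[0.002,0,0.16],[0.002,0,0.16],[0.002,0,0.16]],"rotation":[[0,0,0],[0,0,0],[0,0,0],[0,0,0],[0,0,0],[0,0,0],[0,0,0],[0,0,0]]}' 0.0918
```

```text
time: 9.1
tool_pos: [451.9, -217.1, 83.9]
tcp_rot: [3.141, -0.002, -0.147]
contact_force: [0.1, -0.9, 0.8]
grip_width: 91.7
finger_force: 0.0
```

```bash
python3 -m pendant '{"dp":[[-0.001,0,0.004],[-0.001,0,0.004]],"rotation":[[0,0,0],[0,0,0]]}' 0.0918
python3 -m pendant '{"dp":[[0,0,0],[0,0,0],[0,0,0],[0,0,0],[0,0,0],[0,0,0],[0,0,0],[0,0,0]],"rotation":[[0,0,0],[0,0,0],[0,0,0],[0,0,0],[0,0,0],[0,0,0],[0,0,0],[0,0,0]]}' 0.015
```

```text
time: 9.35
tool_pos: [450.1, -217.2, 79.0]
tcp_rot: [3.141, -0.0, -0.148]
contact_force: [0.7, 0.8, 0.0]
grip_width: 91.8
finger_force: 0.0
time: 10.35
tool_pos: [449.9, -216.1, 78.4]
tcp_rot: [-3.14, 0.001, -0.149]
contact_force: [1.4, 4.8, -1.6]
grip_width: 27.9
finger_force: 29.9
```

Gripped (28 mm, 30 N). Lifting straight up.

```bash
python3 -m pendant '{"dp":[[0,0,-0.02],[0,0,-0.045],[0,0,-0.07],[0,0,-0.1],[0,0,-0.13],[0,0,-0.16],[0,0,-0.18],[0,0,-0.18]],"rotation":[[0,0,0],[0,0,0],[0,0,0],[0,0,0],[0,0,0],[0,0,0],[0,0,0],[0,0,0]]}' 0.015
```

```text
time: 11.35
tool_pos: [450.5, -217.7, 259.8]
tcp_rot: [3.14, -0.003, -0.148]
contact_force: [0.1, -0.3, -2.8]
grip_width: 28.1
finger_force: 30.0
```

Run:
```python
from h import *
from plant import get_obs
o=get_obs();M=R.from_euler("xyz",o["tcp_rot"]).as_matrix();p=o["tool_pos"];print(p,o["tcp_rot"],o["joint_positions"].round(2))
yb=-.035
Bz=R.from_euler("z",yb).as_matrix()
n=Bz@np.array([-np.sin(.436),0,np.cos(.436)]);print("n",n)
# target tool: rotate down-pointing about box y; yaw yb
G=Bz@R.from_euler("y",-.436).as_matrix()@R.from_euler("x",np.pi).as_matrix()
print("tool z",G[:,2])
spot=np.array([525.1,-10.5,125])
for h in(150,40,15,0):
    t=spot+n*(67.4+h);print(h,t.round(1),"dp",((t-p)@M).round(1))
print("rotvec",R.from_matrix(M.T@G).as_rotvec().round(3))
```

```text
[ 450.50504766 -217.69415079  259.76895784] [ 3.13994586e+00 -2.54868872e-03 -1.48205917e-01] [-0.6   0.27  1.53 -0.    1.33  1.12]
n [-0.42205842  0.01477808  0.90644818]
tool z [ 0.42205842 -0.01477808 -0.90644818]
150 [433.3  -7.3 322.1] dp [ -47.9 -205.5  -62.8]
40 [479.8  -8.9 222.4] dp [  -2.  -210.9   37.1]
15 [490.3  -9.3 199.7] dp [   8.5 -212.1   59.8]
0 [496.7  -9.5 186.1] dp [  14.7 -212.8   73.4]
rotvec [ 0.026  0.433 -0.111]
```

Lifted clear. Moving to a stand-off 150 mm out along the face normal, tilted 25°.

```bash
python3 -m pendant '{"dp":[[-0.01,-0.02,-0.03],[-0.02,-0.06,-0.06],[-0.03,-0.1,-0.063],[-0.04,-0.14,-0.063],[-0.048,-0.18,-0.063],[-0.048,-0.2055,-0.063],[-0.048,-0.2055,-0.063],[-0.048,-0.2055,-0.063]],"rotation":[[0.004,0.06,-0.016],[0.008,0.13,-0.033],[0.013,0.22,-0.056],[0.018,0.3,-0.077],[0.023,0.38,-0.098],[0.026,0.433,-0.111],[0.026,0.433,-0.111],[0.026,0.433,-0.111]]}' 0.015
python3 - <<'E'
from h import *
from plant import get_obs,vision
o=get_obs();M=R.from_euler("xyz",o["tcp_rot"]).as_matrix();p=o["tool_pos"];print(o["tcp_rot"],"tool z",M[:,2])
n=-np.array([0.42205842,-0.01477808,-0.90644818]);spot=np.array([525.1,-10.5,125])
for h in(40,10,0):print(h,((spot+n*(67.4+h)-p)@M).round(1))
c=vision.capture("wrist");T=wT(c,o);pickle.dump((o,c),open("w4.pkl","wb"))
print("spot",proj(c,spot,T),"tip",proj(c,p+M[:,2]*67.4,T))
cv2.imwrite("pics/w4.png",cv2.resize(c["pixels"][:,:,::-1],None,fx=1.56,fy=1.56,interpolation=cv2.INTER_CUBIC))
E
```

```text
time: 12.35
tool_pos: [432.9, -7.3, 321.0]
tcp_rot: [-3.14, -0.432, -0.036]
contact_force: [0.5, -0.6, -2.2]
grip_width: 27.9
finger_force: 30.0
[-3.1403475  -0.43167853 -0.03568474] tool z [ 0.41817368 -0.01368281 -0.90826403]
40 [  1.3   0.  109.3]
10 [1.500e+00 1.000e-01 1.393e+02]
0 [1.500e+00 1.000e-01 1.493e+02]
spot [257.64539933 164.77236827] tip [257.11666471 203.3797275 ]
```

View pics/w4.png

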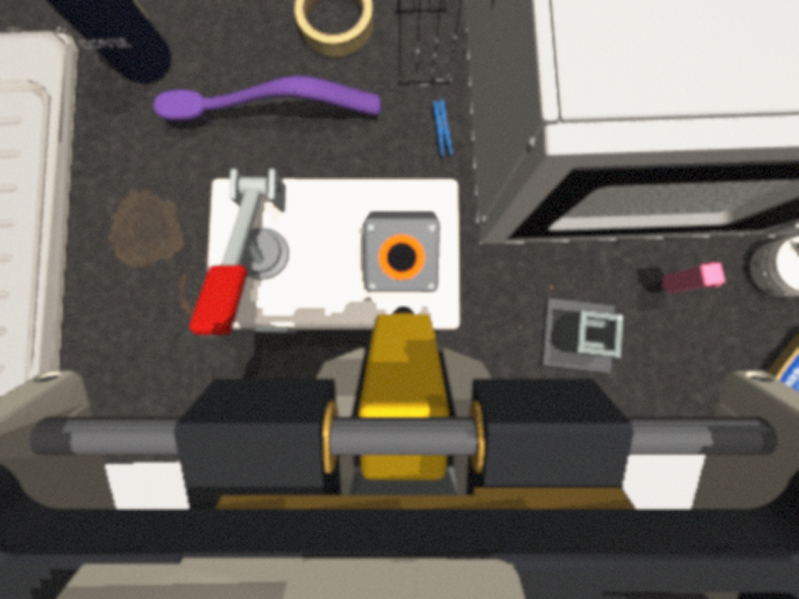

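The spot is at (257,165), matching the prediction to half a pixel; the gauge foot lines up with it and the lever is up. Advancing to ~10 mm off the face.

```bash
python3 -m pendant '{"dp":[[0.0005,0,0.03],[0.001,0,0.06],[0.0015,0,0.09],[0.0015,0,0.115],[0.0015,0,0.13],[0.0015,0,0.139],[0.0015,0,0.139],[0.0015,0,0.139]],"rotation":[[0,0,0],[0,0,0],[0,0,0],[0,0,0],[0,0,0],[0,0,0],[0,0,0],[0,0,0]]}' 0.015
cat > f.py <<'E'
from h import *
from plant import get_obs,vision
n=-np.array([0.42205842,-0.01477808,-0.90644818]);spot=np.array([525.1,-10.5,125])
F=[];P=[]
for k in range(8):
    o=get_obs();F.append(o["contact_force"]);P.append(o["tool_pos"]);c=vision.capture("wrist")
M=R.from_euler("xyz",o["tcp_rot"]).as_matrix();P=np.array(P);p=P.mean(0)
q=(spot+n*67.4-p)@M
print("F",np.mean(F,0).round(2),"Fn",(np.mean(F,0)@n).round(2),"std",np.std(np.array(F)@n).round(2),"rot",o["tcp_rot"].round(3),"to go h=0",q.round(1),"std",P.std(0).round(2),"angle",np.arccos(-M[:,2]@n).round(3),o["time"])
E
python3 f.py
```

```text
time: 13.4
tool_pos: [492.9, -9.1, 196.7]
tcp_rot: [-3.14, -0.434, -0.036]
contact_force: [0.6, -0.3, -1.7]
grip_width: 28.0
finger_force: 30.0
F [ 0.22 -0.23 -1.87] Fn -1.79 std 0.39 rot [-3.14  -0.434 -0.036] to go h=0 [-1.   0.5 11.3] std [0.07 0.12 0.12] angle 0.002 13.75
```

```bash
python3 -m pendant '{"dp":[[-0.0005,0.0003,0.004],[-0.001,0.0005,0.008],[-0.001,0.0005,0.011],[-0.001,0.0005,0.014],[-0.001,0.0005,0.014],[-0.001,0.0005,0.014]],"rotation":[[0,0,0],[0,0,0],[0,0,0],[0,0,0],[0,0,0],[0,0,0]]}' 0.015
python3 f.py
```

```text
time: 14.55
tool_pos: [497.4, -9.4, 183.0]
tcp_rot: [-3.14, -0.433, -0.036]
contact_force: [-2.2, -0.7, -0.2]
grip_width: 27.7
finger_force: 30.0
F [-2.27 -0.45 -0.22] Fn 0.76 std 0.25 rot [-3.14  -0.433 -0.036] to go h=0 [ 0.6  0.1 -3.1] std [0.02 0.01 0.02] angle 0.003 14.9
```

```bash
python3 -m pendant '{"dp":[[0.0003,0,0.001],[0.0006,0,0.0018],[0.0006,0,0.0018],[0.0006,0,0.0018]],"rotation":[[0,0,0],[0,0,0],[0,0,0],[0,0,0]]}' 0.015
python3 f.py
python3 - <<'E'
from h import *
from plant import get_obs,vision
o=get_obs();c=vision.capture("wrist");s=vision.capture("scene");M=R.from_euler("xyz",o["tcp_rot"]).as_matrix();T=wT(c,o)
spot=np.array([525.1,-10.5,125]);print(proj(c,spot,T))
a=c["pixels"][130:260,180:340,::-1];b=s["pixels"][175:260,110:300,::-1]
r=lambda i,k:cv2.resize(i,None,fx=k,fy=k,interpolation=cv2.INTER_CUBIC)
A=r(a,2.5);B=r(b,2);H=np.zeros((max(A.shape[0],B.shape[0]),A.shape[1]+B.shape[1],3),np.uint8);H[:A.shape[0],:A.shape[1]]=A;H[:B.shape[0],A.shape[1]:]=B
cv2.imwrite("pics/w5.png",H);print(H.shape)
E
```

```text
time: 15.45
tool_pos: [498.8, -9.5, 181.6]
tcp_rot: [-3.14, -0.433, -0.036]
contact_force: [-2.7, 0.6, 0.2]
grip_width: 27.8
finger_force: 30.0
F [-3.14  0.06  0.3 ] Fn 1.6 std 0.58 rot [-3.14  -0.433 -0.036] to go h=0 [-0.1  0.1 -5. ] std [0.01 0.02 0.01] angle 0.003 15.8
[257.30254035 205.38540123]
(325, 780, 3)
```

View pics/w5.png

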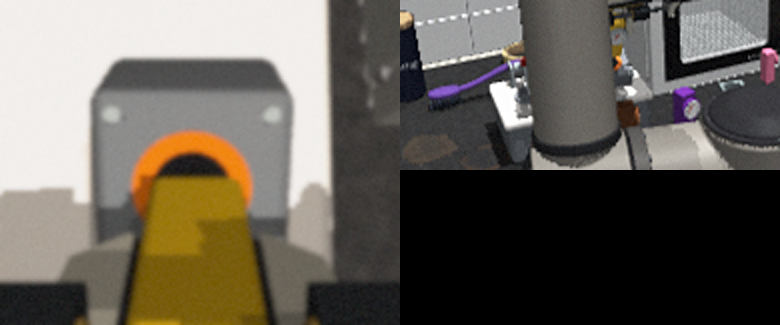

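Force rise is 3.4 N normal, about 5.8 mm of foot travel, and the gauge is centred on the ring. I'll check the gauge's visible lower edge against prediction for tilt or slip.

Run:
```python
from h import *
from plant import get_obs,vision
o=get_obs();c=vision.capture("wrist");M=R.from_euler("xyz",o["tcp_rot"]).as_matrix();T=wT(c,o);p=o["tool_pos"]
for z in(30,115):
  for x in(14,):
    for e in(-14,14):print(z,e,proj(c,p+M@np.array([x,e,67.4-z]),T).round(1))
print("1mm x / z shift:",proj(c,p+M@np.array([15,14,37.4]),T).round(1),proj(c,p+M@np.array([14,14,38.4]),T).round(1),o["dq"].round(4),o["contact_force"])
```

```text
30 -14 [238.8 200.2]
30 14 [275.1 200.2]
115 -14 [226.3 262.5]
115 14 [285.9 262.5]
1mm x / z shift: [275.1 199. ] [275.  199.8] [0.0001 0.001  0.0008 0.0011 0.0019 0.0001] [-4.52078173  1.19703029  0.46272462]
```

The observed edge (row 201, cols 240–276) matches the prediction (row 200, cols 239–275): no slip or tilt. Handing in.

```bash
python3 -c "
from plant import workorder
print(workorder.close_job())"
```

```text
the job is handed in; nothing more can be done
None
```

I pumped the lever three full strokes and handed in the job with the yellow gauge held square on the test spot, its foot pushed in about 6 mm at about 3.4 N; the hand-in returned no verdict.

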